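# Park the amber filter in the light path

## Task

Put the amber filter into the light path of the optical bench: take the orange-topped knob of its spring-loaded shuttle, push it away along its slot against the spring and across into the holding notch, so that it stays parked there after you let go. Leave the green and the blue shuttle where they are.

Things in the scene. Friction and masses are not known exactly. Their poses are not given: they have to be found in the camera images.
- amber_knob (a point): Centre of the amber shuttle's knob: upright black cylinder with orange top, 24 mm diameter, 40 mm tall, underside 10 mm above the unit's white cover; this point is 83 mm above the table. Unit axes: x along the slot towards the filter (away from the robot), y left, z up. Slides 0 to 78 mm in x, 0 to 40 mm in y (easily). A spring presses it to -x (4 to 10 N): let go in the lane, it snaps back.
- amber_notch (a point): Fixed point, middle of the holding notch: the parked knob's centre lies here or up to 10 mm to either side in y. 50 mm along +x, 30 mm along +y from rest, same axes. The dark slot is hook-shaped: a tongue bars +y until the knob is 58 mm along x; there it can cross, and past y = 20 mm the notch runs back to -x. Go 68 mm along +x, 30 mm along +y, then ease back or let go: the spring seats it.
- green_knob (a point): Centre of the green shuttle's knob: same unit with a green top, to be left at rest. The three units stand in any order, 120 mm apart across a bench, told apart by the colour of knob top, filter and strip. Covers are 50 mm above the table. Each upright filter (50 mm wide, its top 27 mm above this point's height) moves with its knob, 120 mm ahead in x and 17 mm in y.
- blue_knob (a point): Centre of the blue shuttle's knob: same unit with a blue top, to be left at rest. At the two ends of the bench, level with the filters, stand a lamp and a detector housing, 115 mm high; the light path runs between them.

How it is judged:
By the outcome, as a careful person would: the job done as asked, in the order asked, and still so for the second after the job is handed in, with the robot touching nothing.
It also fails if it takes over 32 s, if anything falls off the work surface, if the arm or the gripper's body presses on something with over 40 N, if the wrist force passes 120 N, or if a joint passes its speed limit or range.

## Robot

A 7-joint arm with a two-finger parallel gripper is mounted at the origin on the work surface. World frame = base frame: x ahead of the robot, y to its left, z up, the work surface at z = 0. Lengths are in m, angles in rad, forces in N, time in s.
With the tool pointing down it reaches from about 0.425 to 0.825 m from the base axis. Payload 3.6 kg.
Tool frame: the origin (TCP) lies at the very end of the fingers, on their centre line; the grasp point (between the pads) lies robot.pinch_z behind it (robot.pinch_z is the distance from the TCP to the grasp point, in m); z points along the fingers, y is the line along which they close (so a half turn about z gives the same grasp; the last joint's range is limited). The gripper opens to 93 mm and grips with 3 to 60 N. Pads are 15 mm wide; open, the fingers measure 128 mm over their backs; the gripper's body (75 mm by 188 mm) begins 65 mm behind the grasp point.
Start: joints at [-1.202, 0.615, -0.013, 1.423, 0.008, 1.103, -0.04], TCP at [0.251, 0.6, 0.219] pointing down, gripper open.
Joint ranges: [-3.12, 3.12], [-0.3, 2.06], [-1.34, 1.32], [0.26, 2.42], [-1.36, 4.5], [0.01, 1.98], [-2.84, 2.84]. Speed limits (rad/s): [2.79, 2.79, 3.14, 3.14, 3.14, 3.14, 3.14].

## Interface

Orientations are given as a unit quaternion [w, x, y, z].
In Python, from plant import robot, vision, finder gives the robot as it stands. The module is installed in compiled form; this text tells all that it offers.
- The arm moves only by the tool step_arm, never from a script. Its argument "plan" is one flat list of numbers, 7 for each row, row after row: the shift along the tool's x, y, z in cm, then the turn, a rotation vector about the tool's x, y, z in degrees, then the finger opening in cm, from 0 to 9.3. A call has 1 to 5 rows; each row is the pose to reach, as a shift and turn from the pose commanded when the call began, along the tool's axes at that moment; what a row does not reach only later rows make up. A row lasts 1/8 s, in which the tool goes at most 62.5 mm and 10.7 degrees, less where a joint would pass 70% of its speed; a pose out of reach is approached as far as the arm can. A call with a gripper value outside its range is refused whole. The fingers move at their own pace and stop on an object; "newtons" is the grip in N (left out, the last holds). Time passes only in rows, so rows that repeat a pose let the fingers close. It gives the time, the measured TCP pose, the force, the opening and the grip force at its end, in the units of the state.
- robot.sense(): the state, without advancing time (a new reading comes with each control period).
- vision.capture(name): name is "side" or "top" or "wrist"; returns a dict with "frame" (384x512x3 uint8, red, green, blue), "K" (3x3 intrinsics, pixels), "xyz" and "attitude" of the camera in the world; the wrist camera has in their place "hand_eye" (4x4, takes a point from camera to tool coordinates, whose origin is the TCP and whose axes are the flange's). Camera axes: x right, y up, looking along -z (the intrinsics and any distortion apply to the point x, -y, -z); pixel columns grow to the right and rows downward; lengths in m; the calibration is good to about 2 mm. A picture is of the moment at which its call begins: read the wrist's pose just before it. There is no depth.
- robot.sign_off(): hands the job in; it is judged then, once.
Trained networks look in the newest picture that a camera, given by its name, has taken for a name from the list of things; names that differ only in an ending like _2 or _b are one class to them, and where a whole thing is asked for, a point or a joint stands for the part that bears it (a point fixed in the world has none). Each returns a list of dicts, best first, with "confidence" (0 to 1); they miss things now and then, are a little off and sometimes report something else, mostly with a low value. They report only what shows in the picture. A call takes as long as a camera call.
- finder.regions_of(camera, label): "region" (384x512 bool, what is visible of it) and "bbox" ([left, top, width, height] in pixels, round what is visible of it).
The state is a dict: "clock": time; "joint_positions": joint angles; "qvel": joint speeds; "tau": joint torques, N m; "position": TCP position; "ee_rot": TCP orientation; "contact_force": force on the tool from outside, world axes, zero at the start; "wrist_torque": the same for the moment, N m; "gripper_width": finger opening in m; "finger_force": force on a finger pad.
Only numpy, scipy, OpenCV 4.12 (cv2) and the standard library are available. Lean on these libraries where they do the work, as an engineer would, in place of code of your own. Each camera call takes 0.05 s, during which the arm holds its last target. There are 200 camera calls.

## Working session

There is one attempt and no reset: what is moved stays moved. The work goes in short steps, Python scripts to look and compute and a tool call to move; the robot and the scene stay as the last step left them, time stands still between calls to the robot, and variables do not carry over. Pictures are saved under pics/ and viewed, at most 10 in all, crops included, and the job is handed in when it is done.

Besides the shell and the picture viewer there is one more tool, called as name(argument=value, ...), one argument or row to a line, values as JSON. step_arm: Moves the arm, as the interface text tells. Its arguments: {"type":"object","properties":{"plan":{"type":"array"},"newtons":{"type":"number"}},"required":["plan"]}

```bash
mkdir -p pics
cat > h.py <<'E'
import numpy as np, cv2
from scipy.spatial.transform import Rotation as R
from plant import robot, vision, finder
def quat(q): return R.from_quat([q[1],q[2],q[3],q[0]])
def cam(name):
    s=robot.sense(); c=vision.capture(name)
    if 'hand_eye' in c:
        T=np.array(c['hand_eye']); Q=quat(s['ee_rot'])
        c['Rm']=Q.as_matrix()@T[:3,:3]; c['o']=np.array(s['position'])+Q.apply(T[:3,3])
    else:
        a=np.array(c['attitude']); c['Rm']=a if a.shape==(3,3) else quat(a).as_matrix(); c['o']=np.array(c['xyz'])
    return c
def ray(c,u,v):
    d=np.linalg.inv(c['K'])@[u,v,1]; return c['Rm']@(d*[1,-1,-1])
def at(c,u,v,z):
    d=ray(c,u,v); return c['o']+d*(z-c['o'][2])/d[2]
E
python3 - <<'E'
from h import *
print(robot.sense(), robot.pinch_z)
ims=[]
for n in ['top','side']:
    c=cam(n); print(n,[k for k in c],c['o'],c['K'].tolist(),c.get('attitude'))
    im=c['frame'][...,::-1].copy(); cv2.imwrite(f'pics/{n}.png',im)
    for l in ['amber_knob','green_knob','blue_knob']:
        for r in finder.regions_of(n,l)[:2]:
            m=r['region']; ys,xs=np.nonzero(m); hsv=cv2.cvtColor(c['frame'],cv2.COLOR_RGB2HSV)
            u,v=xs.mean(),ys.mean(); print(l,r['confidence'],r['bbox'],u.round(1),v.round(1),at(c,u,v,.103).round(3))
E
```

```text
{'clock': 0.0, 'joint_positions': array([-1.20148268,  0.61587086, -0.01261526,  1.42489492,  0.0081137 ,
        1.10334987, -0.0404214 ]), 'qvel': array([ 0.00024012,  0.00112402, -0.0015071 , -0.00168997,  0.00122226,
       -0.00128227,  0.00010407]), 'tau': array([ 5.59568216e-04, -4.58934224e+01,  2.09193891e-01, -1.65738219e+01,
       -6.10861997e-02,  2.05241045e-02,  2.30776168e-04]), 'position': array([0.25030919, 0.59902899, 0.21751386]), 'ee_rot': array([-2.20048009e-04,  1.96592600e-01,  9.80484483e-01, -1.21653327e-03]), 'contact_force': array([ 0.0429359 , -0.85511858,  0.41248717]), 'wrist_torque': array([ 0.00507077,  0.00733612, -0.03243143]), 'finger_force': 0.0, 'gripper_width': 0.09282435290934753} 0.0188
top ['frame', 'K', 'xyz', 'attitude', 'Rm', 'o'] [0.50118895 0.00578884 0.85758164] [[430.5600324698845, 0.0, 259.1451839797231], [0.0, 430.5600324698845, 188.08476002309064], [0.0, 0.0, 1.0]] [ 0.7144982   0.01275191 -0.03478873 -0.69865547]
amber_knob 0.59 [179.1, 127.5, 66.6, 96.5] 212.6 177.2 [0.569 0.065 0.103]
green_knob 0.89 [332.3, 164.8, 36.8, 79.0] 347.3 191.5 [ 0.55  -0.173  0.103]
side ['frame', 'K', 'xyz', 'attitude', 'Rm', 'o'] [ 0.17978817 -0.42589138  0.50569616] [[411.82350698435323, 0.0, 258.55354287215596], [0.0, 411.82350698435323, 191.86915131455808], [0.0, 0.0, 1.0]] [ 0.8187831   0.44609558 -0.17991991 -0.31340357]
amber_knob 0.73 [206.2, 167.2, 73.2, 64.5] 249.9 200.0 [0.581 0.027 0.103]
green_knob 0.56 [278.8, 241.9, 87.6, 83.6] 328.9 280.9 [ 0.53  -0.193  0.103]
blue_knob 0.76 [245.4, 202.1, 75.1, 66.8] 288.2 234.4 [ 0.562 -0.085  0.103]
```

```bash
python3 -c "
import cv2,numpy as np
a=cv2.imread('pics/top.png')[80:300,120:440];b=cv2.imread('pics/side.png')[120:340,180:500]
cv2.imwrite('pics/both.png',np.hstack([cv2.resize(x,(400,275)) for x in (a,b)]))
cv2.imwrite('pics/topx.png',cv2.resize(a,(800,550),interpolation=cv2.INTER_CUBIC))
cv2.imwrite('pics/sidex.png',cv2.resize(b,(800,550),interpolation=cv2.INTER_CUBIC))"
```

```text
(no output)
```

View pics/topx.png

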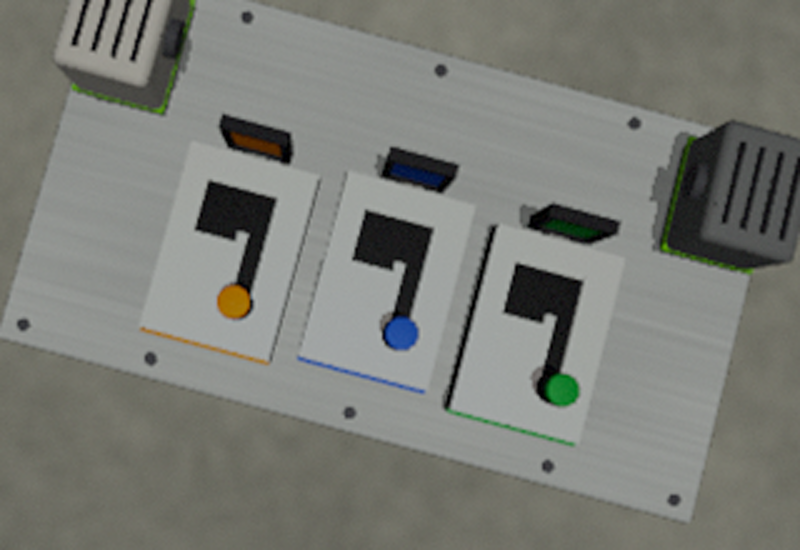

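View pics/sidex.png

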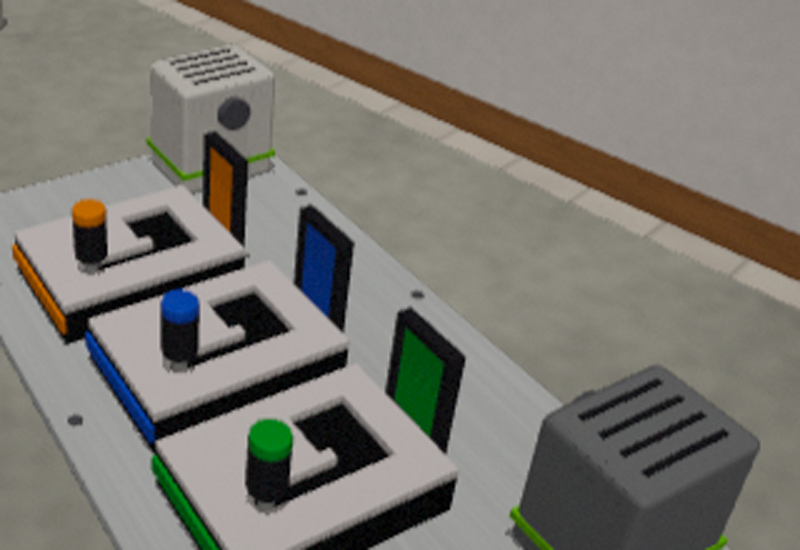

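The top view shows amber on the left, with its knob at crop (234,301), blue in the middle (400,333) and green on the right (562,389). All three are at rest. I'll measure the knob tops by colour in both views.

Run:
```python
from h import *
px={}
for n,gs in dict(top=dict(a=(213.6,200.4),b=(280,213.2),g=(344.8,235.6)),side=dict(a=(216,203.5),b=(252,241),g=(288,294))).items():
    c=cam(n); hsv=cv2.cvtColor(c['frame'],cv2.COLOR_RGB2HSV)
    for k,(u,v) in gs.items():
        h=int(hsv[int(v),int(u),0]); m=((abs(hsv[...,0].astype(int)-h)<10)&(hsv[...,1]>120)&(hsv[...,2]>70)).astype(np.uint8)
        _,lab,st,cen=cv2.connectedComponentsWithStats(m); i=lab[int(v),int(u)]
        z=.103 if n=='top' else .0995
        p=at(c,*cen[i],z); px[n,k]=p; print(n,k,i,st[i],cen[i].round(1),p.round(4))
    if n=='top':
        f=lambda x,y,z:at(c,120+x*.4,80+y*.4,z)
        # near strip ends and cover corners
        for q in [(142,328),(268,362),(190,143),(319,178)]: print(q,f(*q,.052).round(4))
        s=robot.sense(); Q=quat(s['ee_rot'])
for n in('top','side'):
    d=px[n,'a']-px[n,'g']; print('y axis deg',np.degrees(np.arctan2(d[1],d[0]))-90,np.linalg.norm(d))
```

```text
top a 2 [207 194  13  13 141] [213.2 200.1] [0.5293 0.0628 0.103 ]
top b 2 [274 207  13  13 138] [280.  212.9] [ 0.5096 -0.0547  0.103 ]
top g 1 [339 230  12  12 124] [344.4 235.6] [ 0.4723 -0.1688  0.103 ]
(142, 328) [0.5091 0.1334 0.052 ]
(268, 362) [0.4859 0.0392 0.052 ]
(190, 143) [0.6489 0.1022 0.052 ]
(319, 178) [0.6249 0.0045 0.052 ]
side a 3 [209 200  13  11 129] [215. 205.] [0.5279 0.0595 0.0995]
side b 2 [245 235  15  15 169] [251.5 242.1] [ 0.5087 -0.0582  0.0995]
side g 4 [280 288  17  16 231] [287.8 295.4] [ 0.4719 -0.1719  0.0995]
y axis deg -13.833460258946644 0.2384272131759926
y axis deg -13.60815358759848 0.23808414742365935
```

Both views agree on the amber knob at about (0.5287, 0.061), with the unit's x axis at about -13.7°. I'll close the fingers along the unit's x axis, which needs a +81° turn about tool z. First I move half the way.

step_arm(
  plan=[-4.6, -3.9, 0, 0, 0, 8, 9.3, -9.2, -7.8, 0, 0, 0, 16, 9.3, -13.8, -11.7, 0, 0, 0, 24, 9.3, -18.4, -15.6, 0, 0, 0, 32, 9.3, -23.0, -19.5, 0, 0, 0, 40, 9.3],
)

```text
clock: 1.12
position: [0.3885, 0.3295, 0.2191]
ee_rot: [0.0, 0.522, 0.853, 0.001]
contact_force: [0.9, 0.3, 0.1]
gripper_width: 0.0926
finger_force: 0.0
```

```bash
cat > go.py <<'E'
from h import *
import sys
def to(p,yaw_y):
    s=robot.sense(); Q=quat(s['ee_rot']); d=Q.inv().apply(np.array(p)-s['position'])*100
    y=np.array([np.cos(np.radians(yaw_y)),np.sin(np.radians(yaw_y)),0]); z=np.array([0,0,-1.])
    T=R.from_matrix(np.column_stack([np.cross(y,z),y,z]))
    print(s['clock'],np.round(s['position'],4),'shift',d.round(2),'turn',np.degrees((Q.inv()*T).as_rotvec()).round(1),s['contact_force'].round(1),s['joint_positions'].round(2))
if __name__=='__main__':
    a=list(map(float,sys.argv[1:])); to(a[:3],a[3])
E
python3 go.py .5287 .061 .2 -13.7
```

```text
1.125 [0.3885 0.3295 0.2191] shift [-30.29   0.26   1.9 ] turn [ 0.1 -0.  40.8] [0.9 0.3 0.1] [-0.88  0.4   0.2   1.83 -0.1   0.92 -0.17]
```

step_arm(
  plan=[-6, 0, 0.4, 0, 0, 8, 9.3, -12, 0, 0.8, 0, 0, 16, 9.3, -18, 0.1, 1.2, 0, 0, 24, 9.3, -24.2, 0.2, 1.6, 0, 0, 32.5, 9.3, -30.3, 0.3, 1.9, 0, 0, 40.8, 9.3],
)

```text
clock: 1.75
position: [0.5303, 0.0618, 0.1999]
ee_rot: [0.0, 0.786, 0.618, 0.001]
contact_force: [1.3, 0.3, -0.5]
gripper_width: 0.0927
finger_force: 0.0
```

Run:
```python
from h import *
from go import to
c=cam('wrist'); f=c['frame']; cv2.imwrite('pics/w1.png',f[...,::-1])
hsv=cv2.cvtColor(f,cv2.COLOR_RGB2HSV)
m=((abs(hsv[...,0].astype(int)-18)<8)&(hsv[...,1]>150)&(hsv[...,2]>90)).astype(np.uint8)
n,lab,st,cen=cv2.connectedComponentsWithStats(m)
for i in range(1,n):
    if st[i,4]>60: print(st[i],cen[i].round(1),at(c,*cen[i],.103).round(4))
to([.5287,.061,.07],-13.7)
```

```text
[239 177  23  23 414] [250.1 187.9] [0.5311 0.066  0.103 ]
1.8 [0.534  0.0507 0.2003] shift [ 0.95 -0.88 13.02] turn [ 0.5  0.4 -1. ] [ 3.  -6.4  1.3] [-0.43  0.48  0.43  1.79 -0.23  0.91 -0.16]
```

View pics/w1.png

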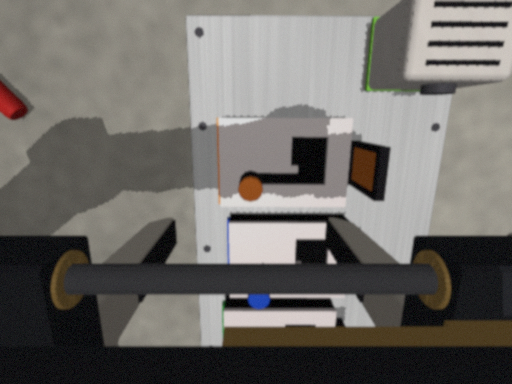

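The wrist view shows the amber knob at (250,188). Its slot is parallel to the image rows, so the heading is right. The arm was still settling, so I hold and measure again.

step_arm(
  plan=[0, 0, 0, 0, 0, 0, 9.3, 0, 0, 0, 0, 0, 0, 9.3, 0, 0, 0, 0, 0, 0, 9.3],
)

```text
clock: 2.17
position: [0.5289, 0.0653, 0.1997]
ee_rot: [-0.001, 0.784, 0.621, 0.0]
contact_force: [0.2, 0.1, -0.1]
gripper_width: 0.093
finger_force: 0.0
```

```bash
cat > wm.py <<'E'
from h import *
from go import to
c=cam('wrist'); f=c['frame']
hsv=cv2.cvtColor(f,cv2.COLOR_RGB2HSV)
m=((abs(hsv[...,0].astype(int)-18)<10)&(hsv[...,1]>140)&(hsv[...,2]>70)).astype(np.uint8)
n,lab,st,cen=cv2.connectedComponentsWithStats(m)
for i in range(1,n):
    if st[i,4]>60: print(st[i],cen[i].round(1),at(c,*cen[i],.103).round(4))
# light cover lower edge for angle
for a,b in [((228,207),(345,208))]:
    d=at(c,*b,.052)-at(c,*a,.052); print('edge',np.degrees(np.arctan2(d[1],d[0])))
to([.529,.0625,.07],-13.7)
E
python3 wm.py
```

```text
[354 152  24  42 719] [365.6 171.2] [0.6384 0.0605 0.103 ]
[242 179  22  24 428] [252.5 190.7] [0.5311 0.0664 0.103 ]
[ 51 252  22  57 263] [ 58.5 281.2] [0.3132 0.0181 0.103 ]
[432 253  19  55 270] [442.5 280.4] [ 0.7008 -0.072   0.103 ]
[ 224  322  288   23 3991] [379.3 335.3] [ 0.629  -0.1244  0.103 ]
edge -13.734787408322365
2.225 [0.5289 0.0651 0.1997] shift [-0.26  0.07 12.97] turn [-0.  -0.   0.4] [0.2 0.2 0.2] [-0.44  0.48  0.41  1.8  -0.24  0.91 -0.16]
```

Three estimates average (0.5295, 0.063). I descend around the knob.

step_arm(
  plan=[-0.2, 0.1, 4, 0, 0, 0, 9.3, -0.2, 0.1, 8, 0, 0, 0, 9.3, -0.2, 0.1, 11, 0, 0, 0, 9.3, -0.2, 0.1, 13, 0, 0, 0, 9.3, -0.2, 0.1, 13, 0, 0, 0, 9.3],
)

```text
clock: 2.85
position: [0.5286, 0.0621, 0.0685]
ee_rot: [-0.001, 0.785, 0.62, -0.001]
contact_force: [-0.1, 0.4, -0.3]
gripper_width: 0.0929
finger_force: 0.0
```

Run:
```python
from h import *
from go import to
c=cam('side'); cv2.imwrite('pics/s2.png',cv2.resize(c['frame'][120:340,100:420,::-1],(800,550)))
to([.5295,.063,.07],-13.7)
```

```text
2.9 [0.5296 0.0619 0.0696] shift [ 0.11 -0.04 -0.04] turn [-0.1  0.   0.3] [ 0.6 -0.1  1.4] [-0.37  0.66  0.32  1.93 -0.34  0.61 -0.06]
```

View pics/s2.png

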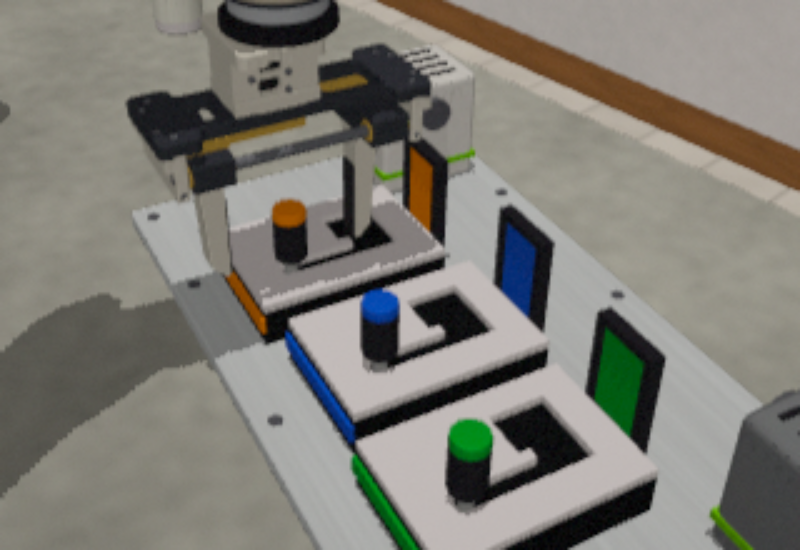

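The knob (crop 290,230) sits between the open fingers, and nothing else touches. I close now.

step_arm(
  plan=[0.1, 0, 0, 0, 0, 0, 5, 0.1, 0, 0, 0, 0, 0, 1.5, 0.1, 0, 0, 0, 0, 0, 1.5, 0.1, 0, 0, 0, 0, 0, 1.5, 0.1, 0, 0, 0, 0, 0, 1.5],
  newtons=30,
)

```text
clock: 3.52
position: [0.5301, 0.0621, 0.0697]
ee_rot: [0.0, 0.785, 0.619, -0.0]
contact_force: [-0.1, -0.9, 0.4]
gripper_width: 0.0476
finger_force: 0.0
```

step_arm(
  plan=[0, 0, 0, 0, 0, 0, 1.5, 0, 0, 0, 0, 0, 0, 1.5],
)

```text
clock: 3.78
position: [0.5301, 0.0621, 0.0696]
ee_rot: [-0.0, 0.785, 0.619, -0.0]
contact_force: [-0.3, 0.6, -0.8]
gripper_width: 0.0276
finger_force: 0.0
```

```bash
python3 go.py .5295 .063 .07 -13.7
```

```text
3.775 [0.5301 0.0621 0.0696] shift [ 0.08 -0.08 -0.04] turn [-0.   0.   0.2] [-0.3  0.6 -0.8] [-0.37  0.66  0.32  1.92 -0.34  0.61 -0.06]
```

step_arm(
  plan=[0, 0, 0, 0, 0, 0, 1.5, 0, 0, 0, 0, 0, 0, 1.5, 0, 0, 0, 0, 0, 0, 1.5],
)

```text
clock: 4.15
position: [0.5302, 0.062, 0.0696]
ee_rot: [0.0, 0.785, 0.619, 0.0]
contact_force: [0.6, 0.0, -0.4]
gripper_width: 0.0232
finger_force: 30.0
```

Gripped at 23 mm and 30 N. Tool y is unit +x and tool x is unit +y. I push along the lane.

step_arm(
  plan=[0, 1.4, 0, 0, 0, 0, 1.5, 0, 2.8, 0, 0, 0, 0, 1.5, 0, 4.2, 0, 0, 0, 0, 1.5, 0, 5.6, 0, 0, 0, 0, 1.5, 0, 6.8, 0, 0, 0, 0, 1.5],
)

```text
clock: 4.78
position: [0.5914, 0.0476, 0.0695]
ee_rot: [-0.005, 0.785, 0.62, -0.004]
contact_force: [-8.6, 2.4, 10.0]
gripper_width: 0.0234
finger_force: 30.0
```

step_arm(
  plan=[0, 0, 0, 0, 0, 0, 1.5, 0, 0, 0, 0, 0, 0, 1.5],
)

```text
clock: 5.03
position: [0.5914, 0.0476, 0.0695]
ee_rot: [-0.005, 0.785, 0.62, -0.004]
contact_force: [-9.1, 1.0, 9.0]
gripper_width: 0.0238
finger_force: 30.0
```

```bash
cat > prog.py <<'E'
from h import *
s=robot.sense(); d=s['position']-np.array([.5302,.062,.0696]); a=np.radians(-13.7)
print(s['clock'],'ux',d[0]*np.cos(a)+d[1]*np.sin(a),'uy',-d[0]*np.sin(a)+d[1]*np.cos(a),d[2],s['contact_force'].round(1),s['gripper_width'],s['finger_force'])
c=cam('side'); cv2.imwrite('pics/s3.png',cv2.resize(c['frame'][120:340,100:420,::-1],(800,550)))
E
python3 prog.py
```

```text
5.025 ux 0.0628583386639853 uy 0.0005002036450378559 -7.834820753843674e-05 [-9.1  1.   9. ] 0.023811947392010587 30.003072917461395
```

View pics/s3.png

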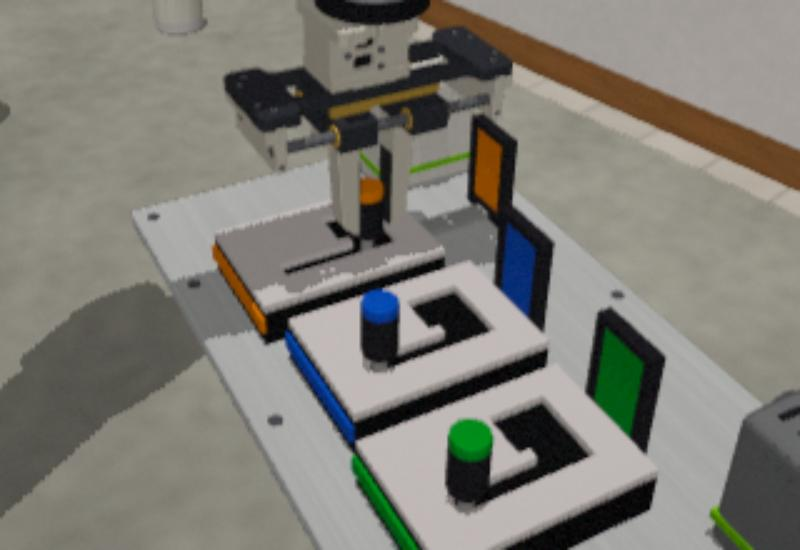

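The shuttle is 63 mm along, with the arm giving slightly under the spring load. I push a little further, then cross by 30 mm.

step_arm(
  plan=[0, 0.5, 0, 0, 0, 0, 1.5, 0.8, 0.5, 0, 0, 0, 0, 1.5, 1.6, 0.5, 0, 0, 0, 0, 1.5, 2.4, 0.5, 0, 0, 0, 0, 1.5, 3.0, 0.5, 0, 0, 0, 0, 1.5],
)

```text
clock: 5.7
position: [0.6028, 0.0761, 0.0694]
ee_rot: [-0.005, 0.785, 0.62, -0.004]
contact_force: [-8.6, 1.3, 8.3]
gripper_width: 0.0236
finger_force: 30.0
```

step_arm(
  plan=[0, 0, 0, 0, 0, 0, 1.5, 0, 0, 0, 0, 0, 0, 1.5],
)

```text
clock: 5.95
position: [0.6029, 0.0766, 0.0694]
ee_rot: [-0.005, 0.785, 0.62, -0.004]
contact_force: [-8.5, 2.3, 9.0]
gripper_width: 0.0235
finger_force: 30.0
```

```bash
python3 prog.py
```

```text
5.95 ux 0.06718151835874538 uy 0.0313578820514262 -0.0001631014329720737 [-8.5  2.3  9. ] 0.02354290389738644 30.0025275349617
```

At (67, 31) mm, the knob is across. I ease back towards the notch.

step_arm(
  plan=[0, -0.5, 0, 0, 0, 0, 1.5, 0, -1.0, 0, 0, 0, 0, 1.5, 0, -1.5, 0, 0, 0, 0, 1.5, 0, -2.1, 0, 0, 0, 0, 1.5, 0, -2.1, 0, 0, 0, 0, 1.5],
)

```text
clock: 6.62
position: [0.5861, 0.0802, 0.0695]
ee_rot: [-0.002, 0.785, 0.619, -0.001]
contact_force: [-3.9, 1.8, 3.0]
gripper_width: 0.0233
finger_force: 30.0
```

```bash
python3 prog.py
```

```text
6.625 ux 0.04998691614717739 uy 0.03092597409493577 -5.1570506160669716e-05 [-3.9  1.8  3. ] 0.02332890202881988 30.00413954257965
```

View pics/s3.png

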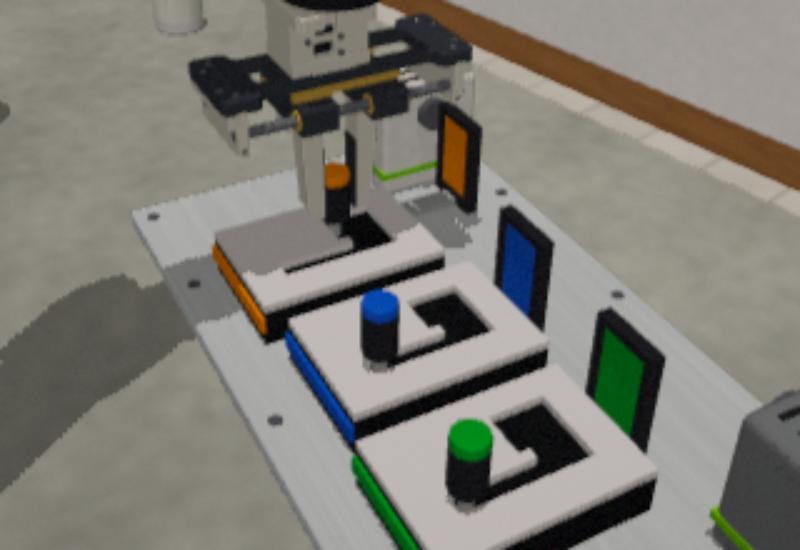

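The knob is seated at (50, 31) mm and the notch now carries part of the load. I open the fingers, check, then rise.

step_arm(
  plan=[0, 0, 0, 0, 0, 0, 6, 0, 0, 0, 0, 0, 0, 6, 0, 0, 0, 0, 0, 0, 6, 0, 0, 0, 0, 0, 0, 6, 0, 0, 0, 0, 0, 0, 6],
)

```text
clock: 7.3
position: [0.5879, 0.079, 0.0696]
ee_rot: [0.0, 0.785, 0.619, 0.0]
contact_force: [0.8, -0.1, -0.5]
gripper_width: 0.0601
finger_force: 0.0
```

step_arm(
  plan=[0, 0, -2, 0, 0, 0, 6, 0, 0, -5, 0, 0, 0, 6, 0, 0, -9, 0, 0, 0, 6, 0, 0, -13, 0, 0, 0, 6, 0, 0, -13, 0, 0, 0, 6],
)

```text
clock: 7.92
position: [0.59, 0.079, 0.2032]
ee_rot: [0.002, 0.785, 0.619, 0.003]
contact_force: [-0.1, 0.6, -0.0]
gripper_width: 0.06
finger_force: 0.0
```

step_arm(
  plan=[0, -4, -3, 0, 0, 0, 6, 0, -8, -5, 0, 0, 0, 6, 0, -8, -5, 0, 0, 0, 6, 0, -8, -5, 0, 0, 0, 6],
)

```text
clock: 8.43
position: [0.51, 0.0977, 0.2489]
ee_rot: [0.0, 0.785, 0.619, -0.0]
contact_force: [-0.1, -0.9, -0.8]
gripper_width: 0.0596
finger_force: 0.0
```

```bash
python3 prog.py
```

```text
8.425 ux -0.028127562035434792 uy 0.029888938538070897 0.17926965248230162 [-0.1 -0.9 -0.8] 0.05957169981162561 0.0
```

View pics/s3.png

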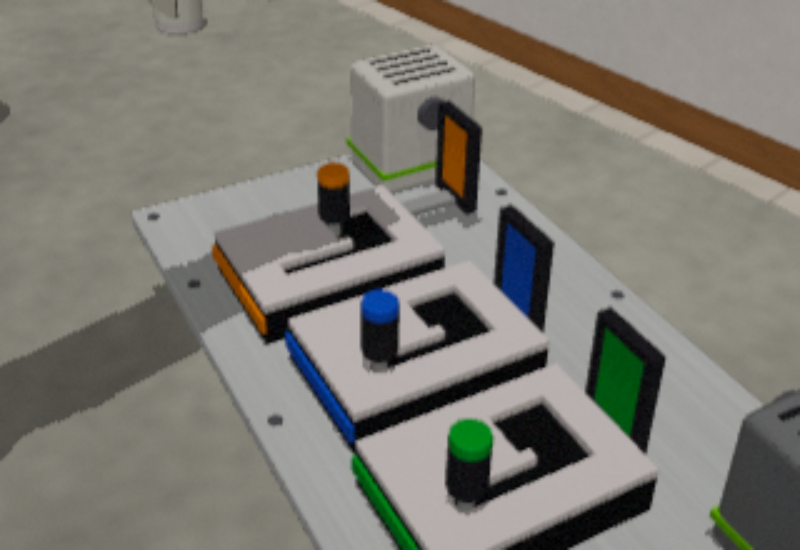

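The amber knob is parked in the notch (crop 333,195) and its filter is in front of the lamp. Blue and green have not moved, and the robot is clear.

```bash
python3 -c "
from plant import robot
print(robot.sign_off())"
```

```text
the job is handed in; nothing more can be done
None
```

The amber shuttle is parked in its holding notch with its filter in the light path, the green and blue shuttles weren't moved, and I handed the job in at about 8.5 s.

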